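# Screw the hex plug into the flow cell's port

### The job

Take the hex-headed plug out of its white stand and close the port neck of the aluminium flow cell with it: set it upright in the neck, turn it backward (counter-clockwise from above) until you feel it drop into the thread starts, then screw it forward (clockwise) until its flange is fully home on the neck's rim, and let go. Do it gently and never force it against the thread or in crooked, and leave the other things on the bench where they stand.

Things in the scene. Friction and masses are not known exactly. Their poses are not given: they have to be found in the camera images.
- plug: steel plug, about 0.15 kg, upright in the white stand's hole. Origin: centre of the underside of its flange; z up its axis. Flange 46 mm across, z 0 to 5 mm. Stem 23.6 mm with tapered nose, down to z = -27 mm; on it three round lugs 120 deg apart (the first on the plug's x axis), 4.2 mm thick, reaching 16.5 mm from the axis, underside at z = -19.8 mm
- hex_head (a point): point on the plug's axis 22 mm above the flange's underside, where to grip its hexagonal head: 32 mm across flats, 37 mm across corners, from 5 to 34 mm above the flange's underside; opposite flats face along the plug's own x axis and along the directions 60 and 120 deg from it
- port_rim (a point): centre of the rim (top face) of the cell's port neck, 64 mm above the bench. The neck is an upright tube, 49 mm outside, 35.8 mm inside, 29 mm deep. The plug set in from above rests with its flange 13.8 mm above the rim; dropped into the thread starts 6 to 7.5 mm; fully home 0 mm
- thread_top (a point): point on the neck's axis 6 mm below the rim, level with the flat top of its three-start thread (26.4 mm inside diameter), whose angle is not reported. The top has 3 openings 120 deg apart, each 25 deg wide (a lug takes 16); just counter-clockwise of each stands a 3.6 mm stop. Turned back (at most 95 deg) under light pressure, the lugs drop in at the openings; turned forward first, they hit the stops
- neck_floor (a point): point on the neck's axis at its floor, 29 mm below the rim. The thread between is right-hand, lead 24 mm a turn: after the drop 90 to 115 deg clockwise draws the flange onto the rim. Play of a lug: 1.3 mm up and down, 1.2 mm sideways. It turns with under 0.1 N m and stays where it is left. Pressing over 20 N, over 0.8 N m against a stop, or tightening with over 0.5 N m spoils it
- cell: the flow cell, fixed to the bench: steel base plate 110 x 90 x 8 mm, aluminium body 84 x 70 mm up to 32 mm, short brass hose barbs at its y ends, and the port neck standing upright in its middle. Origin: centre of its underside on the bench
- stand: white plastic stand, fixed, 72 x 72 mm and 36 mm high on a 86 mm square foot 4 mm thick, with a 37 mm round hole in its middle in which the plug stands, its flange lying on the top. Origin: centre of its underside on the bench
- vial_a: bystander: empty clear vial, 32 mm across, 70 mm high; origin at the centre of its underside
- vial_b: bystander: empty clear vial, 32 mm across, 70 mm high; origin at the centre of its underside
- bottle_small: bystander: white capped bottle, 46 mm across, 102 mm high; origin at the centre of its underside
- timer: bystander: flat white timer, 62 x 62 x 18 mm; origin at the centre of its underside
- jar: bystander: white capped jar, 58 mm across, 97 mm high; origin at the centre of its underside
- jar_wide: bystander: wide white jar with a screw lid, 78 mm across, 84 mm high; origin at the centre of its underside
- calculator: bystander: pocket calculator, 130 x 75 x 14 mm; origin at the centre of its underside
Mind the look-alikes: they are no part of the job. What is shaped like the plug but purple or turquoise is not meant.

How it is judged:
On the way:
1. the plug has dropped into the thread starts: upright in the neck, its flange less than 10 mm above the rim (horizontal distance between plug and port_rim below 0.003 m and angle between plug's own z axis and vertical below 0.1 rad and z of plug in the frame of port_rim below 0.01 m), for 0.1 s.
At the end, for the whole second after the job is handed in: the plug is screwed fully home: flange within 1.2 mm of the neck's rim, within 3 mm of its centre, tilted less than 0.05 rad, at rest and released (horizontal distance between plug and port_rim below 0.003 m and angle between plug's own z axis and vertical below 0.05 rad and z of plug in the frame of port_rim below 0.0012 m and linear speed of plug below 0.01 m/s and contact force between the fingers and plug below 0.1 N); the robot touches nothing.
It fails at once if the plug is forced against the port or its thread with more than 80 N before it is home (flange more than 2 mm above the rim) (contact force between plug and cell above 80 N and z of plug in the frame of port_rim above 0.002 m).
It fails at once if the plug is overtightened (contact forces in the port adding up to more than 400 N) (contact force between plug and cell above 400 N).
It fails at once if the plug is tilted more than 0.15 rad while in the neck (horizontal distance between plug and port_rim below 0.012 m and z of plug in the frame of port_rim below 0.016 m and angle between plug's own z axis and vertical above 0.15 rad).
It fails at once if a bystander is moved more than 30 mm or tipped over (distance of any of vial_a, vial_b, bottle_small, timer, jar, jar_wide, calculator from where it was at the start of the episode above 0.03 m or angle between any of vial_a, vial_b, bottle_small, jar, jar_wide's own z axis and vertical above 0.5 rad).
It also fails if it takes over 72 s, if anything falls off the work surface, if the arm or the gripper's body presses on something with over 40 N, if the wrist force passes 120 N, or if a joint passes its speed limit or range.

### The arm

A 7-joint arm with a two-finger parallel gripper is mounted at the origin on a cart in front of the work surface, level with it; the furniture and walls round the work are solid. World frame = base frame: x ahead of the robot, y to its left, z up, the work surface at z = 0. Lengths are in m, angles in rad, forces in N, time in s.
With the tool pointing down it reaches from about 0.4 to 0.85 m from the base axis. Payload 10.4 kg.
Tool frame: the origin (TCP) lies midway between the tips of the shut fingers; the grasp point (between the pads) lies 19 mm behind it; z points along the fingers, y is the line along which they close (so a half turn about z gives the same grasp; the last joint's range is limited). The gripper opens to 87 mm and grips with 3 to 60 N. Pads are 19 mm wide; open, the fingers measure 117 mm over their backs; the gripper's body (75 mm by 190 mm) begins 51 mm behind the grasp point.
Start: joints at [-1.162, 0.332, -0.065, 1.46, 0.022, 1.35, -0.088], TCP at [0.262, 0.568, 0.223] pointing down, gripper open.
Joint ranges: [-2.6, 2.6], [-0.5, 2.12], [-1.47, 1.34], [0.16, 2.42], [-1.27, 4.41], [0.06, 2.06], [-2.6, 2.6]. Speed limits (rad/s): [2.22, 2.22, 2.79, 2.79, 3.14, 3.14, 3.14].

### API

Orientations are given as [roll, pitch, yaw] about the fixed x, y, z axes, in that order (R = Rz(yaw) Ry(pitch) Rx(roll)).
In Python, from cell import arm gives the robot as it stands.
- The arm moves only by the tool jog_arm, never from a script. Its argument "targets" is one flat list of numbers, 5 for each row, row after row: the shift along the tool's x, y, z in mm, then the turn about the tool's z in rad, then the finger opening in mm, from 0 to 87. In form: [dx, dy, dz, roll, claw, dx, dy, dz, roll, claw, ...]. A call has 1 to 20 rows; each row is the pose to reach, as a shift and turn from the pose commanded when the call began, along the tool's axes at that moment; what a row does not reach only later rows make up. A row lasts 1/10 s, in which the tool goes at most 50 mm and 8.59 degrees, less where a joint would pass 70% of its speed; a pose out of reach is approached as far as the arm can. A call with a gripper value outside its range is refused whole. The fingers move at their own pace and stop on an object; "force" is the grip in N (left out, the last holds). Time passes only in rows, so rows that repeat a pose let the fingers close. It gives the time, the measured TCP pose, the force, the opening and the grip force at its end, in the units of the state.
- arm.read_state(): the state, without advancing time (a new reading comes with each control period).
- arm.capture(name): name is "scene" or "top" or "wrist"; returns a dict with "img" (384x512x3 uint8, red, green, blue), "vertical_fov" (degrees; the focal length in pixels is half the picture's height over the tangent of half this angle, whatever the lens; pixels are square), "cx", "cy" (the principal point, pixels), "k1" (the pictures are not rectified: a ray, as slopes to the right and down, at radius r is drawn at 1 + k1 r^2 times it, then the intrinsics apply), "cam_to_world" (4x4, takes a point from camera to world coordinates). Camera axes: x right, y down, z forward; pixel columns grow to the right and rows downward; lengths in m; the calibration is good to about 2 mm. A picture is of the moment at which its call begins. There is no depth.
- arm.close_job(): hands the job in; it is judged then, once.
The state is a dict: "t": time; "joint_positions": joint angles; "joint_velocities": joint speeds; "tau": joint torques, N m; "eef_pos": TCP position; "eef_rot": TCP orientation; "ft_force": force on the tool from outside, world axes, zero at the start; "ft_torque": the same for the moment, N m; "gripper_width": opening from 0.0 (shut) to 1.0 (fully open); "grip_force": force on a finger pad.
Only numpy, scipy, OpenCV 4.12 (cv2) and the standard library are available. Lean on these libraries where they do the work, as an engineer would, in place of code of your own. Each camera call takes 0.05 s, during which the arm holds its last target. There are 200 camera calls.

## Working session

There is one attempt and no reset: what is moved stays moved. The work goes in short steps, Python scripts to look and compute and a tool call to move; the robot and the scene stay as the last step left them, time stands still between calls to the robot, and variables do not carry over. Pictures are saved under pics/ and viewed, at most 10 in all, crops included, and the job is handed in when it is done.

Besides the shell and the picture viewer there is one more tool, called after "Call:" as a command line: name --argument value ..., lists and objects as JSON in quotes. jog_arm: Moves the arm, as the interface text tells. Its arguments: {"type":"object","properties":{"targets":{"type":"array","items":{"type":"number"}},"force":{"type":"number"}},"required":["targets"]}

```bash
mkdir -p pics; cat > h.py <<'E'
import numpy as np, cv2
from cell import arm
def shot(name, fn):
    c=arm.capture(name); cv2.imwrite('pics/'+fn+'.png',c['img'][:,:,::-1]); np.save('pics/'+fn+'.npy',c,allow_pickle=True); return c
def load(fn): return np.load('pics/'+fn+'.npy',allow_pickle=True).item()
def K(c):
    f=192/np.tan(np.radians(c['vertical_fov'])/2); return np.array([[f,0,c['cx']],[0,f,c['cy']],[0,0,1.]]),np.array([c['k1'],0,0,0.])
def pix2w(c,u,v,z):
    k,d=K(c); p=cv2.undistortPoints(np.array([[[u,v]]],float),k,d,None)[0,0] if 0 else None
    x=cv2.undistortPointsIter(np.array([[[u,v]]],float),k,d,None,None,(3,100,1e-10))[0,0]
    T=c['cam_to_world']; r=T[:3,:3]@np.array([x[0],x[1],1]); o=T[:3,3]; return o+r*(z-o[2])/r[2]
def w2pix(c,P):
    k,d=K(c); T=np.linalg.inv(c['cam_to_world']); 
    return cv2.projectPoints(np.array(P,float).reshape(-1,3),cv2.Rodrigues(T[:3,:3])[0],T[:3,3],k,d)[0][:,0]
E
python3 - <<'E'
from h import *
a=shot('scene','s0');b=shot('top','t0');w=shot('wrist','w0')
big=np.hstack([a['img'],b['img']])
print(a['cam_to_world'].round(3),b['cam_to_world'].round(3),w['cam_to_world'].round(3),b['k1'],b['vertical_fov'])
cv2.imwrite('pics/top_big.png',cv2.resize(b['img'][:,:,::-1],(800,600),interpolation=3))
cv2.imwrite('pics/scene_big.png',cv2.resize(a['img'][:,:,::-1],(800,600),interpolation=3))
print(arm.read_state())
E
```

```text
[[ 0.808 -0.4    0.432 -0.035]
 [-0.589 -0.532  0.609 -0.817]
 [-0.013 -0.747 -0.665  0.9  ]
 [ 0.     0.     0.     1.   ]] [[ 1.900e-02 -9.840e-01  1.760e-01  2.640e-01]
 [-1.000e+00 -2.000e-02 -1.000e-03 -1.800e-02]
 [ 4.000e-03 -1.760e-01 -9.840e-01  1.384e+00]
 [ 0.000e+00  0.000e+00  0.000e+00  1.000e+00]] [[ 0.419  0.875  0.241  0.196]
 [ 0.908 -0.404 -0.113  0.599]
 [-0.002  0.266 -0.964  0.383]
 [ 0.     0.     0.     1.   ]] 0.008263321901403628 48.30530022085466
{'t': 0.15, 'joint_positions': array([-1.16163576,  0.3327416 , -0.06469909,  1.46068049,  0.02161923,
        1.34992838, -0.08851671]), 'joint_velocities': array([ 0.00096743,  0.00019765,  0.00118578, -0.00236468, -0.00135285,
        0.00065353, -0.00022642]), 'tau': array([ 1.18258755e-03, -6.23632193e+01,  2.48089316e-02, -3.90138745e+01,
       -6.13308535e-02,  3.72621138e-02,  1.22877650e-04]), 'eef_pos': array([0.2614356 , 0.56739299, 0.22195985]), 'eef_rot': array([-3.14053266e+00,  6.30306898e-05,  2.70983426e+00]), 'ft_force': array([-0.36465156, -0.86885296, -0.49171162]), 'ft_torque': array([ 0.04522088,  0.01805883, -0.02731341]), 'grip_force': 0.0, 'gripper_width': 1.002148566374209}
```

View pics/top_big.png

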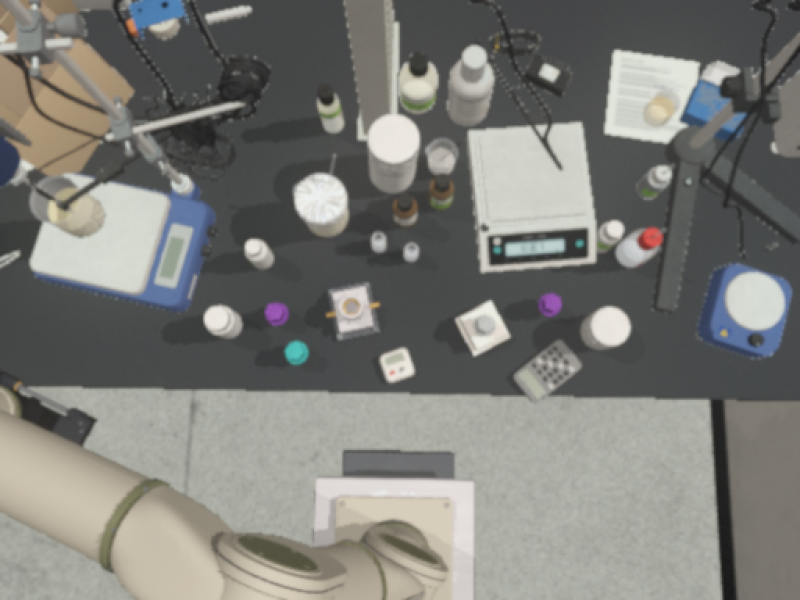

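View pics/scene_big.png

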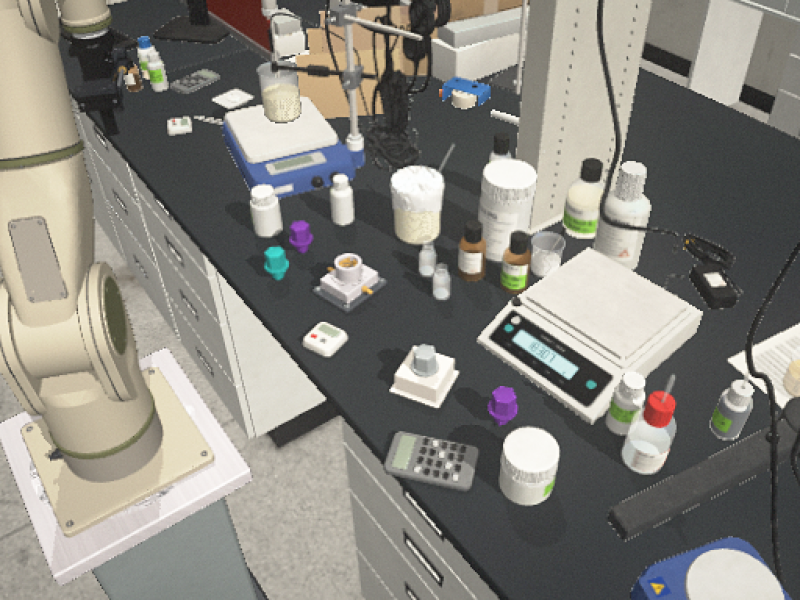

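The top view shows the candidates: a grey hex plug in the white stand (485,324), purple ones at (277,314) and (550,304), and a turquoise one at (296,352). The grey steel one in the stand fits the description. The cell neck is at (351,306). I'll confirm this in an enlarged crop.

```bash
python3 - <<'E'
from h import *
b=load('t0');a=load('s0')
def crop(c,u,v,h=20,s=400): return cv2.resize(c['img'][v-h:v+h,u-h:u+h,::-1],(s,s),interpolation=cv2.INTER_CUBIC)
o=np.hstack([crop(b,309,209,24),crop(b,226,198,24)])
o2=np.hstack([crop(a,272,238,24,300),crop(a,223,175,24,300)]);o2=cv2.copyMakeBorder(o2,0,0,100,100,0)[:200+0] if 0 else cv2.resize(o2,(400,200))
o2=cv2.copyMakeBorder(o2,0,0,200,200,cv2.BORDER_CONSTANT)
cv2.imwrite('pics/c0.png',np.vstack([o,o2]))
print(pix2w(b,485*.64,324*.64,.068),pix2w(b,351*.64,306*.64,.064))
print(pix2w(a,424*.64,350*.64,.068),pix2w(a,348*.64,261*.64,.064))
E
```

```text
[ 0.45495116 -0.17506844  0.068     ] [0.48651454 0.09259262 0.064     ]
[ 0.46024581 -0.16989051  0.068     ] [0.48852758 0.0949075  0.064     ]
```

View pics/c0.png

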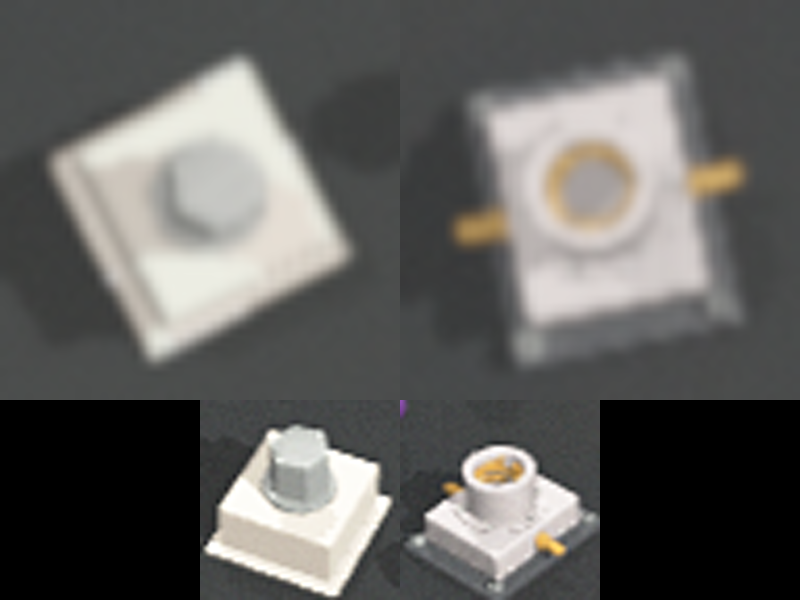

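The crop confirms it: a grey steel hex plug stands in the white stand, and the open port neck with brass thread is on the cell. I'm moving above the stand.

Call:
jog_arm --targets '[-487, -590, 0, 1.5, 87, -487, -590, 0, 1.5, 87, -487, -590, 0, 1.5, 87, -487, -590, 0, 1.5, 87, -487, -590, 0, 1.5, 87, -487, -590, 0, 1.5, 87, -487, -590, 0, 1.5, 87, -487, -590, 0, 1.5, 87, -487, -590, 0, 1.5, 87, -487, -590, 0, 1.5, 87, -487, -590, 0, 1.5, 87, -487, -590, 0, 1.5, 87, -487, -590, 0, 1.5, 87, -487, -590, 0, 1.5, 87, -487, -590, 0, 1.5, 87, -487, -590, 0, 1.5, 87, -487, -590, 0, 1.5, 87, -487, -590, 0, 1.5, 87, -487, -590, 0, 1.5, 87, -487, -590, 0, 1.5, 87]'

```text
t: 2.15
eef_pos: [0.457, -0.1707, 0.2225]
eef_rot: [-3.141, -0.001, 1.212]
ft_force: [1.1, -0.4, -0.3]
gripper_width: 0.999
grip_force: 0.0
```

```bash
python3 - <<'E'
from h import *
w=shot('wrist','w1'); s=arm.read_state(); print(s['t'],s['eef_pos'],s['eef_rot'],s['joint_positions'],s['ft_force'],s['ft_torque'])
cv2.imwrite('pics/w1b.png',cv2.resize(w['img'][:,:,::-1],(800,600),interpolation=2))
E
```

```text
2.2 [ 0.45699996 -0.17091173  0.22255387] [ 3.14157253e+00 -7.26766681e-04  1.21157333e+00] [-4.98967829e-01 -2.52151736e-03  7.75346695e-01  1.84602656e+00
  1.08260219e-03  1.29728686e+00 -8.31380370e-02] [-0.51592225  0.38584378 -0.02691575] [-0.05328021  0.08993724 -0.02720574]
```

View pics/w1b.png

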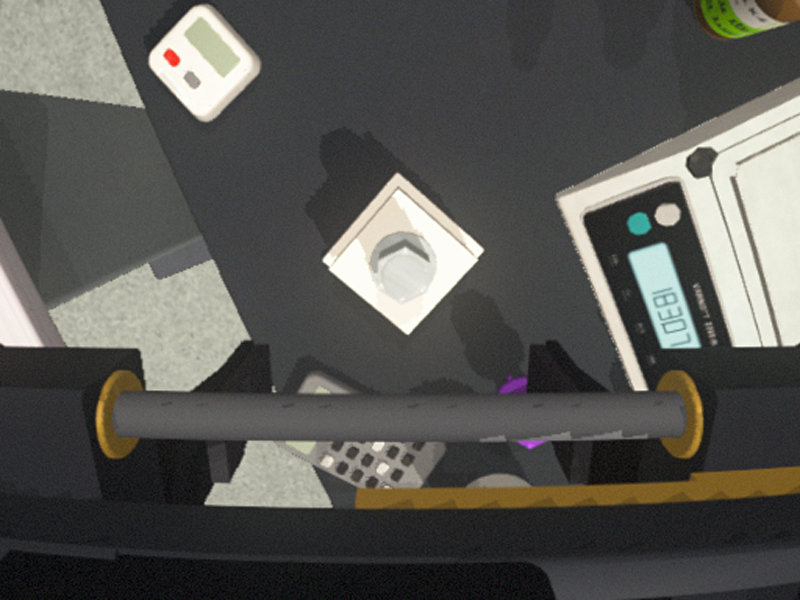

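The wrist view shows the plug in its stand at about (405,272), with the calculator and a purple plug under the fingers. I'll make a metric crop of the head's top plane.

```bash
cat >> h.py <<'E'
def ortho(c,x0,y0,z,half,n=400):
    # image: right=+x, up=+y
    g=np.linspace(-half,half,n); X,Y=np.meshgrid(x0+g,y0-g); P=np.stack([X,Y,np.full_like(X,z)],-1)
    m=w2pix(c,P).astype(np.float32).reshape(n,n,2); return cv2.remap(c['img'][:,:,::-1].copy(),m[...,0],m[...,1],cv2.INTER_CUBIC)
E
python3 - <<'E'
from h import *
w=load('w1')
p=pix2w(w,405*.64,272*.64,.07);print(p)
o=ortho(w,.457,-.171,.07,.04,600)
for i in range(0,600,75): cv2.putText(o,str(i),(i,10),0,.35,(0,255,255));cv2.putText(o,str(i),(0,i+10),0,.35,(0,255,255))
cv2.imwrite('pics/o1.png',o)
E
```

```text
[ 0.45994198 -0.17226572  0.07      ]
```

View pics/o1.png

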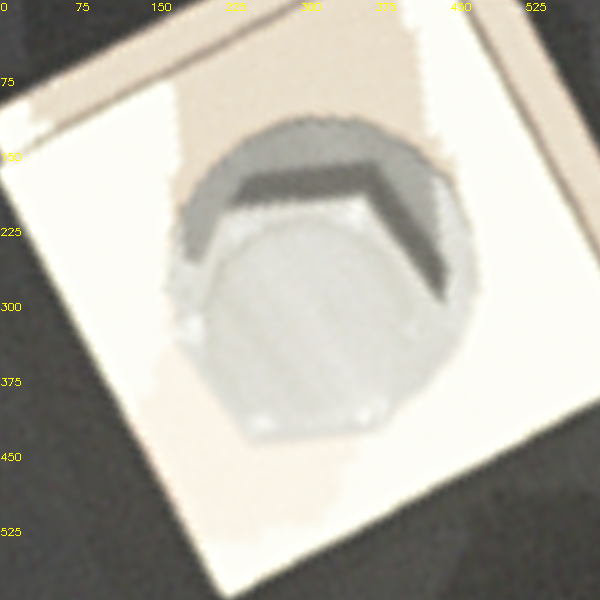

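The hex flats face about 95° in world, with the centre near (0.458, -0.173). A 0.07 rad turn aligns the fingers with the flats. I'm descending until the tips are just above the flange.

Call:
jog_arm --targets '[-1.5, 1.6, 30, 0.07, 65, -1.5, 1.6, 60, 0.07, 65, -1.5, 1.6, 90, 0.07, 65, -1.5, 1.6, 110, 0.07, 65, -1.5, 1.6, 125, 0.07, 65, -1.5, 1.6, 140, 0.07, 65, -1.5, 1.6, 150, 0.07, 65, -1.5, 1.6, 160, 0.07, 65, -1.5, 1.6, 170, 0.07, 65, -1.5, 1.6, 175, 0.07, 65, -1.5, 1.6, 179, 0.07, 65, -1.5, 1.6, 179, 0.07, 65, -1.5, 1.6, 179, 0.07, 65]' --force 15

```text
t: 3.5
eef_pos: [0.4581, -0.1741, 0.0438]
eef_rot: [3.141, -0.0, 1.14]
ft_force: [-0.2, -0.6, 0.7]
gripper_width: 0.749
grip_force: 0.0
```

Call:
jog_arm --targets '[0, 0, 0, 0, 25, 0, 0, 0, 0, 25, 0, 0, 0, 0, 25, 0, 0, 0, 0, 25, 0, 0, 0, 0, 25, 0, 0, 0, 0, 25, 0, 0, 0, 0, 25, 0, 0, 0, 0, 25, 0, 0, 0, 0, 25, 0, 0, 0, 0, 25]' --force 15

```text
t: 4.5
eef_pos: [0.458, -0.1739, 0.0436]
eef_rot: [3.141, -0.0, 1.14]
ft_force: [0.4, 0.1, 1.4]
gripper_width: 0.369
grip_force: 15.0
```

The gripper holds the head across its flats (32 mm). I'm lifting and moving above the cell.

Call:
jog_arm --targets '[0, 0, -5, 0, 25, 0, 0, -20, 0, 25, 0, 0, -45, 0, 25, 0, 0, -70, 0, 25, 0, 0, -100, 0, 25, 15, -5, -130, 0, 25, 45, -15, -155, 0, 25, 80, -26, -179, 0, 25, 115, -38, -179, 0, 25, 150, -49, -179, 0, 25, 185, -61, -179, 0, 25, 220, -72, -179, 0, 25, 245, -80, -179, 0, 25, 256, -84, -179, 0, 25, 256, -84, -179, 0, 25, 256, -84, -179, 0, 25]' --force 25

```text
t: 6.1
eef_pos: [0.4885, 0.0921, 0.2225]
eef_rot: [3.142, 0.001, 1.138]
ft_force: [-0.3, -0.0, -1.3]
gripper_width: 0.367
grip_force: 25.0
```

```bash
python3 - <<'E'
from h import *
w=shot('wrist','w2'); s=arm.read_state(); print(s['t'],s['eef_pos'],s['eef_rot'],s['joint_positions'],s['ft_force'],s['ft_torque'],s['gripper_width'])
o=ortho(w,.4885,.0935,.064,.04,600)
for i in range(0,600,75): cv2.putText(o,str(i),(i,10),0,.35,(0,255,255));cv2.putText(o,str(i),(0,i+10),0,.35,(0,255,255))
cv2.imwrite('pics/o2.png',np.hstack([o,np.vstack([cv2.resize(w['img'][:,:,::-1],(200,150)),np.zeros((450,200,3),np.uint8)])]))
E
```

```text
6.15 [0.48855262 0.09181721 0.22259755] [3.14150726e+00 3.36109695e-04 1.13754137e+00] [-0.79100395  0.03349762  0.53013643  1.81567227 -0.01726501  1.29720619
 -0.68969946] [ 0.17831007 -0.61615498 -1.46280686] [-0.1231968   0.07060376  0.00448749] 0.36104938828702926
```

View pics/o2.png

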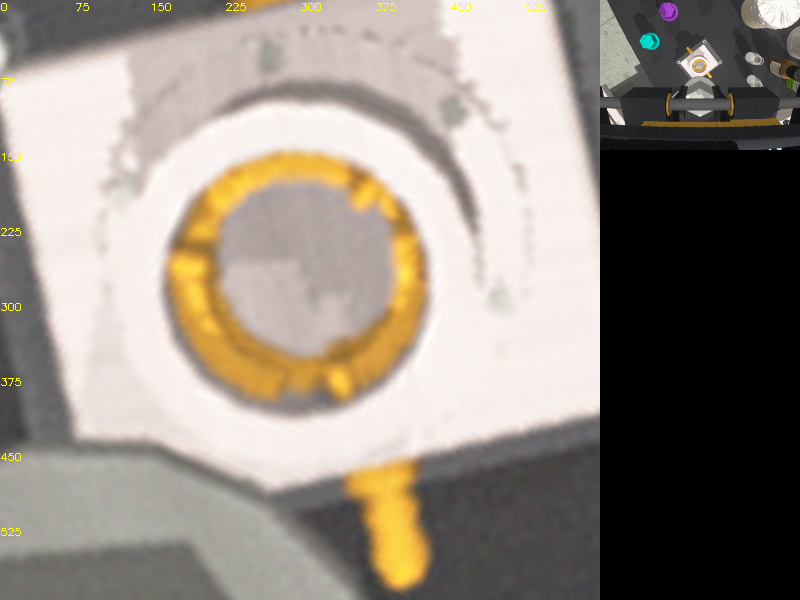

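The neck's inner circle is centred at (297,283), i.e. (0.488, 0.0958), and spans the expected 35.8 mm. The stops and openings are visible. I'm descending to just above the rim.

Call:
jog_arm --targets '[2.3, -2.1, 30, 0, 25, 2.3, -2.1, 60, 0, 25, 2.3, -2.1, 80, 0, 25, 2.3, -2.1, 95, 0, 25, 2.3, -2.1, 108, 0, 25, 2.3, -2.1, 116, 0, 25, 2.3, -2.1, 120, 0, 25, 2.3, -2.1, 120, 0, 25, 2.3, -2.1, 120, 0, 25, 2.3, -2.1, 120, 0, 25]'

```text
t: 7.15
eef_pos: [0.488, 0.0968, 0.1032]
eef_rot: [3.141, -0.001, 1.14]
ft_force: [-0.0, 0.8, -2.1]
gripper_width: 0.367
grip_force: 25.0
```

```bash
python3 - <<'E'
from h import *
w=shot('wrist','w3'); c=shot('scene','s3');s=arm.read_state(); print(s['t'],s['eef_pos'],s['eef_rot'],s['ft_force'],s['ft_torque'],s['gripper_width'])
p=s['eef_pos']
# predicted plug head hex top centre ; neck rim in the images
o=ortho(w,p[0],p[1],p[2]+.0265,.03,400)
x,y=w2pix(c,[[.488,.0958,.075]])[0].astype(int)
q=cv2.resize(c['img'][y-32:y+32,x-32:x+32,::-1],(400,400),interpolation=2)
cv2.imwrite('pics/o3.png',np.hstack([o,q]))
E
```

```text
7.25 [0.48784561 0.09682404 0.10294539] [ 3.14117778e+00 -6.53362213e-04  1.13992477e+00] [ 0.1544906  -0.07562521 -1.85133175] [-0.07326899  0.05162599  0.00735848] 0.36630159082705993
```

View pics/o3.png

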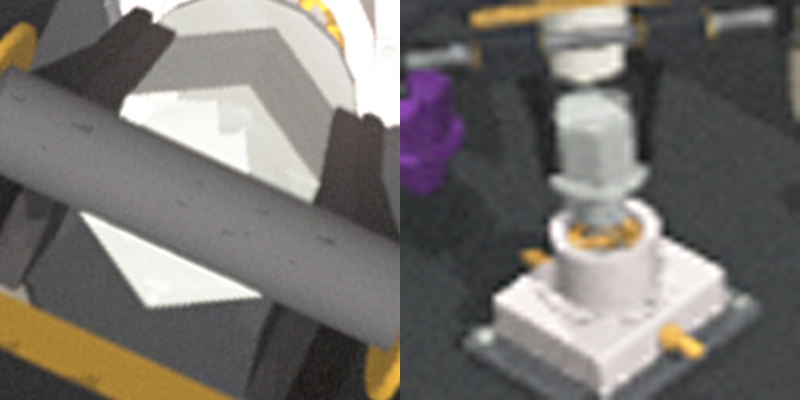

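The plug hangs upright, held slightly beyond the TCP along tool x. I'm correcting about 1.6 mm sideways and lowering toward the rim in small steps.

Call:
jog_arm --targets '[-1.6, 0.6, 0, 0, 25, -1.6, 0.6, 2, 0, 25, -1.6, 0.6, 4, 0, 25, -1.6, 0.6, 6, 0, 25, -1.6, 0.6, 8, 0, 25, -1.6, 0.6, 8, 0, 25, -1.6, 0.6, 8, 0, 25]'

```text
t: 7.95
eef_pos: [0.4874, 0.095, 0.0945]
eef_rot: [-3.142, 0.0, 1.14]
ft_force: [-0.0, 1.3, -2.0]
gripper_width: 0.362
grip_force: 25.0
```

Call:
jog_arm --targets '[0.5, 0.2, 1, 0, 25, 0.5, 0.2, 2, 0, 25, 0.5, 0.2, 3, 0, 25, 0.5, 0.2, 4, 0, 25, 0.5, 0.2, 5, 0, 25, 0.5, 0.2, 6, 0, 25, 0.5, 0.2, 7, 0, 25, 0.5, 0.2, 7, 0, 25]'

```text
t: 8.75
eef_pos: [0.4878, 0.0953, 0.0874]
eef_rot: [-3.142, 0.0, 1.14]
ft_force: [-0.0, 0.4, -1.7]
gripper_width: 0.363
grip_force: 25.0
```

The lugs have passed the rim without contact. Next I'm touching down gently on the thread top.

Call:
jog_arm --targets '[0, 0, 0.5, 0, 25, 0, 0, 1, 0, 25, 0, 0, 1.5, 0, 25, 0, 0, 2, 0, 25, 0, 0, 2, 0, 25]'

```text
t: 9.25
eef_pos: [0.4878, 0.0954, 0.0855]
eef_rot: [-3.142, -0.0, 1.14]
ft_force: [-0.1, 0.0, -2.0]
gripper_width: 0.371
grip_force: 25.0
```

Call:
jog_arm --targets '[0, 0, 0.3, 0, 25, 0, 0, 0.6, 0, 25, 0, 0, 0.9, 0, 25, 0, 0, 0.9, 0, 25]'

```text
t: 9.65
eef_pos: [0.4879, 0.0953, 0.0846]
eef_rot: [-3.142, -0.0, 1.14]
ft_force: [0.6, -0.8, -1.8]
gripper_width: 0.365
grip_force: 25.0
```

Call:
jog_arm --targets '[0, 0, 0.3, 0, 25, 0, 0, 0.6, 0, 25, 0, 0, 0.9, 0, 25, 0, 0, 0.9, 0, 25]'

```text
t: 10.05
eef_pos: [0.4879, 0.0954, 0.0837]
eef_rot: [-3.142, -0.0, 1.14]
ft_force: [0.5, 0.1, -2.0]
gripper_width: 0.363
grip_force: 25.0
```

Call:
jog_arm --targets '[0, 0, 0.3, 0, 25, 0, 0, 0.6, 0, 25, 0, 0, 0.9, 0, 25, 0, 0, 0.9, 0, 25]'

```text
t: 10.45
eef_pos: [0.4879, 0.0954, 0.0828]
eef_rot: [3.142, -0.0, 1.14]
ft_force: [0.3, 0.1, -1.2]
gripper_width: 0.368
grip_force: 25.0
```

There's no resistance well below the resting height, so the lugs seem to be in the openings already (their angle matched the picture). I'm continuing gently.

Call:
jog_arm --targets '[0, 0, 0.4, 0, 25, 0, 0, 0.8, 0, 25, 0, 0, 1.2, 0, 25, 0, 0, 1.2, 0, 25]'

```text
t: 10.85
eef_pos: [0.4879, 0.0954, 0.0816]
eef_rot: [3.142, -0.0, 1.14]
ft_force: [-0.1, -0.4, -1.8]
gripper_width: 0.364
grip_force: 25.0
```

Call:
jog_arm --targets '[0, 0, 0.4, 0, 25, 0, 0, 0.8, 0, 25, 0, 0, 1.2, 0, 25, 0, 0, 1.2, 0, 25]'

```text
t: 11.25
eef_pos: [0.4879, 0.0954, 0.0804]
eef_rot: [-3.142, -0.0, 1.14]
ft_force: [1.0, 0.0, -0.8]
gripper_width: 0.363
grip_force: 25.0
```

Call:
jog_arm --targets '[0, 0, 0.4, 0, 25, 0, 0, 0.8, 0, 25, 0, 0, 0.8, 0, 25]'

```text
t: 11.55
eef_pos: [0.4878, 0.0954, 0.0796]
eef_rot: [-3.142, -0.0, 1.14]
ft_force: [0.5, 0.1, -1.8]
gripper_width: 0.362
grip_force: 25.0
```

Call:
jog_arm --targets '[0, 0, 0.3, 0, 25, 0, 0, 0.6, 0, 25, 0, 0, 0.6, 0, 25]'

```text
t: 11.85
eef_pos: [0.4879, 0.0954, 0.079]
eef_rot: [-3.142, -0.0, 1.14]
ft_force: [1.1, -0.7, -1.9]
gripper_width: 0.366
grip_force: 25.0
```

Call:
jog_arm --targets '[0, 0, 0.3, 0, 25, 0, 0, 0.6, 0, 25, 0, 0, 0.6, 0, 25]'

```text
t: 12.15
eef_pos: [0.4879, 0.0954, 0.0785]
eef_rot: [-3.142, -0.0, 1.14]
ft_force: [0.8, 0.7, 0.1]
gripper_width: 0.367
grip_force: 25.0
```

Call:
jog_arm --targets '[0, 0, 0.3, 0, 25, 0, 0, 0.5, 0, 25, 0, 0, 0.5, 0, 25]'

```text
t: 12.45
eef_pos: [0.488, 0.0954, 0.0782]
eef_rot: [3.142, -0.0, 1.14]
ft_force: [-1.8, -0.0, 4.1]
gripper_width: 0.368
grip_force: 25.0
```

The plug has bottomed softly at about 6.8 mm, so it's in the thread starts. Next I'm screwing forward (positive turn) while following the 3.82 mm/rad lead.

Call:
jog_arm --targets '[0, 0, 0.0, 0.08, 25, 0, 0, 0.3, 0.16, 25, 0, 0, 0.6, 0.24, 25, 0, 0, 0.9, 0.32, 25, 0, 0, 1.2, 0.4, 25, 0, 0, 1.2, 0.4, 25]'

```text
t: 13.05
eef_pos: [0.4881, 0.0953, 0.0768]
eef_rot: [3.141, -0.0, 0.739]
ft_force: [1.2, -0.8, 1.3]
gripper_width: 0.369
grip_force: 25.0
```

```bash
python3 - <<'E'
from h import *
s=arm.read_state(); print(s['t'],s['eef_pos'],s['eef_rot'],s['joint_positions'],s['ft_force'],s['ft_torque'],s['gripper_width'])
E
```

```text
13.05 [0.48812851 0.09533195 0.07679168] [ 3.14118696e+00 -4.43664466e-04  7.38516838e-01] [-0.80340793  0.2070735   0.5733713   1.98669877 -0.13418327  0.98378932
 -0.99754775] [ 1.1656455  -0.78665951  1.30652266] [-0.22630768 -0.17311405 -0.01000441] 0.3689866005020592
```

Call:
jog_arm --targets '[0, 0, 0.35, 0.09, 25, 0, 0, 0.7, 0.18, 25, 0, 0, 1.05, 0.27, 25, 0, 0, 1.4, 0.36, 25, 0, 0, 1.75, 0.45, 25, 0, 0, 1.75, 0.45, 25]'

```text
t: 13.65
eef_pos: [0.4883, 0.0953, 0.0751]
eef_rot: [3.141, -0.001, 0.29]
ft_force: [2.2, -1.8, 1.1]
gripper_width: 0.365
grip_force: 25.0
```

Call:
jog_arm --targets '[0, 0, 0.35, 0.09, 25, 0, 0, 0.7, 0.18, 25, 0, 0, 1.05, 0.27, 25, 0, 0, 1.4, 0.36, 25, 0, 0, 1.75, 0.45, 25, 0, 0, 1.75, 0.45, 25]'

```text
t: 14.25
eef_pos: [0.4883, 0.0953, 0.0734]
eef_rot: [-3.141, -0.001, -0.158]
ft_force: [2.5, -1.9, 1.4]
gripper_width: 0.368
grip_force: 25.0
```

```bash
python3 - <<'E'
from h import *
s=arm.read_state(); print(s['t'],s['eef_pos'],s['eef_rot'],s['joint_positions'],s['ft_force'],s['ft_torque'],s['gripper_width'])
E
```

```text
14.25 [0.48829522 0.09526951 0.07340851] [-3.14144640e+00 -9.16384439e-04 -1.57905614e-01] [-0.91006297  0.22758451  0.69678869  1.99396005 -0.17521856  0.97810795
 -1.85636541] [ 2.5466858  -1.91001589  1.44356718] [-0.42184773 -0.41011434 -0.00504104] 0.3676744824743072
```

Call:
jog_arm --targets '[0, 0, 0.35, 0.09, 25, 0, 0, 0.7, 0.18, 25, 0, 0, 1.0, 0.27, 25, 0, 0, 1.0, 0.27, 25]'

```text
t: 14.65
eef_pos: [0.4882, 0.095, 0.0724]
eef_rot: [-3.142, -0.001, -0.427]
ft_force: [2.7, -2.4, 1.4]
gripper_width: 0.364
grip_force: 25.0
```

```bash
python3 - <<'E'
from h import *
s=arm.read_state(); print(s['t'],s['eef_pos'],s['eef_rot'],s['joint_positions'][6],s['ft_force'],s['ft_torque'],s['gripper_width'])
E
```

```text
14.65 [0.48824214 0.09503094 0.07237477] [-3.14152814e+00 -8.10717069e-04 -4.27090981e-01] -2.1114224807846633 [ 2.66374696 -2.38774235  1.38218808] [-0.68594724 -0.41698398  0.02265845] 0.36406927198565125
```

Call:
jog_arm --targets '[0, 0, 0.15, 0.04, 25, 0, 0, 0.3, 0.08, 25, 0, 0, 0.45, 0.12, 25, 0, 0, 0.45, 0.12, 25]'

```text
t: 15.05
eef_pos: [0.488, 0.095, 0.0719]
eef_rot: [3.141, -0.0, -0.546]
ft_force: [1.3, -3.2, 3.2]
gripper_width: 0.363
grip_force: 25.0
```

```bash
python3 - <<'E'
from h import *
s=arm.read_state(); print(s['t'],s['eef_pos'],s['eef_rot'],s['joint_positions'][6],s['ft_force'],s['ft_torque'],s['gripper_width'])
E
```

```text
15.05 [0.48804825 0.09497322 0.07190732] [ 3.14146350e+00 -4.35308258e-04 -5.45589154e-01] -2.2232243976911628 [ 1.29942246 -3.17385129  3.17004446] [-0.90370968 -0.16307824  0.01132109] 0.36290592081081685
```

Call:
jog_arm --targets '[0, 0, 0.1, 0.03, 25, 0, 0, 0.2, 0.06, 25, 0, 0, 0.3, 0.09, 25, 0, 0, 0.3, 0.09, 25]'

```text
t: 15.45
eef_pos: [0.488, 0.0948, 0.0716]
eef_rot: [3.141, -0.0, -0.64]
ft_force: [1.1, -5.3, 5.2]
gripper_width: 0.368
grip_force: 25.0
```

```bash
python3 - <<'E'
from h import *
s=arm.read_state(); print(s['t'],s['eef_pos'],s['eef_rot'],s['joint_positions'][6],s['ft_force'],s['ft_torque'],s['gripper_width'])
E
```

```text
15.45 [0.48799712 0.09480899 0.07159182] [ 3.14131893e+00 -4.15569673e-04 -6.40118082e-01] -2.312064253511737 [ 1.07189722 -5.27726705  5.22255966] [-1.19088651 -0.00895184  0.03042785] 0.3679613498403335
```

Call:
jog_arm --targets '[0.3, 0.3, 0.0, 0.0, 25, 0.3, 0.3, 0.0, 0.03, 25, 0.3, 0.3, 0.1, 0.06, 25, 0.3, 0.3, 0.1, 0.08, 25, 0.3, 0.3, 0.1, 0.08, 25]'

```text
t: 15.95
eef_pos: [0.4879, 0.0947, 0.0716]
eef_rot: [3.141, 0.0, -0.721]
ft_force: [-1.0, -5.1, 7.6]
gripper_width: 0.364
grip_force: 25.0
```

```bash
python3 - <<'E'
from h import *
s=arm.read_state(); print(s['t'],s['eef_pos'],s['eef_rot'],s['joint_positions'][6],s['ft_force'],s['ft_torque'],s['gripper_width'])
E
```

```text
15.95 [0.48794447 0.09465234 0.07156058] [ 3.14146227e+00  1.15764634e-05 -7.21049109e-01] -2.387520270185448 [-1.01166793 -5.06007632  7.64096591] [-1.12414503  0.29946585  0.0241425 ] 0.36411657965832706
```

The height has stopped at 71.6 mm (71.5 expected when home), with rising axial force and low torque, so the flange is on the rim. I'll give it a small final snug, ease off, release and rise.

Call:
jog_arm --targets '[0.2, 0.3, 0, 0.03, 25, 0.2, 0.3, 0, 0.06, 25, 0.2, 0.3, 0, 0.08, 25, 0.2, 0.3, -0.2, 0.08, 25, 0.2, 0.3, -0.2, 0.08, 25]'

```text
t: 16.45
eef_pos: [0.488, 0.0947, 0.0716]
eef_rot: [-3.141, -0.0, -0.8]
ft_force: [2.6, -2.4, 2.3]
gripper_width: 0.367
grip_force: 25.0
```

```bash
python3 - <<'E'
from h import *
s=arm.read_state(); print(s['t'],s['eef_pos'],s['eef_rot'],s['joint_positions'][6],s['ft_force'],s['ft_torque'],s['gripper_width'])
E
```

```text
16.45 [0.48800702 0.09471239 0.07155929] [-3.14120885e+00 -1.35001142e-04 -7.99627489e-01] -2.4614882486705985 [ 2.64220409 -2.41361948  2.33109548] [-0.65469186 -0.36624439 -0.00352594] 0.36699122142092466
```

Call:
jog_arm --targets '[0, 0, 0, 0, 60, 0, 0, 0, 0, 60, 0, 0, 0, 0, 60, 0, 0, 0, 0, 60, 0, 0, 0, 0, 60, 0, 0, 0, 0, 60, 0, 0, -10, 0, 60, 0, 0, -30, 0, 60, 0, 0, -60, 0, 60, 0, 0, -100, 0, 60, 0, 0, -130, 0, 60, 0, 0, -150, 0, 60, 0, 0, -150, 0, 60, 0, 0, -150, 0, 60]'

```text
t: 17.85
eef_pos: [0.4883, 0.0954, 0.2229]
eef_rot: [-3.139, 0.0, -0.799]
ft_force: [-0.6, 0.4, -0.2]
gripper_width: 0.689
grip_force: 0.0
```

```bash
python3 - <<'E'
from h import *
w=shot('wrist','w5'); c=shot('scene','s5');s=arm.read_state(); print(s['t'],s['eef_pos'],s['ft_force'])
o=ortho(w,.488,.0958,.064,.04,400)
x,y=w2pix(c,[[.488,.0958,.07]])[0].astype(int)
q=cv2.resize(c['img'][y-28:y+28,x-28:x+28,::-1],(400,400),interpolation=2)
cv2.imwrite('pics/o5.png',np.hstack([o,q]))
E
```

```text
17.95 [0.48766299 0.09523933 0.22159858] [-0.32022781  0.43281953  0.20754864]
```

View pics/o5.png

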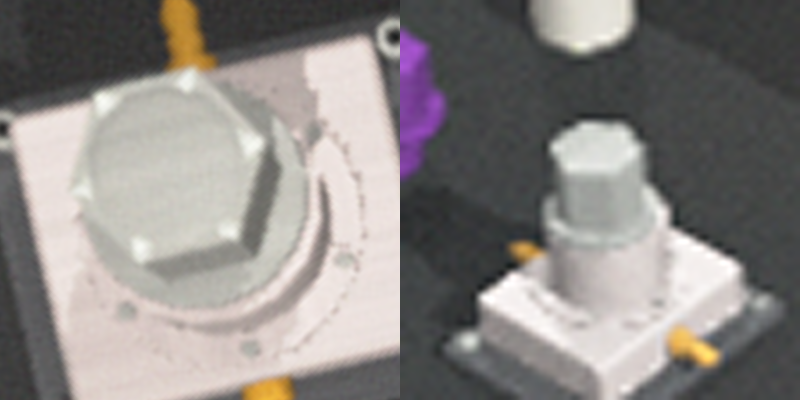

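The pictures show the plug upright with its flange flush on the rim, and the gripper clear of it. I'm handing in.

```bash
python3 -c "
from cell import arm
print(arm.close_job())"
```

```text
the job is handed in; nothing more can be done
None
```

The plug is screwed home in the port neck with its flange flush on the rim, it has been let go, and the job is handed in. I skipped the backward turn because the plug was already lined up with the thread openings and dropped straight in.

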